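Load the laser-marking jig from the transport tray in reverse order

TASK

Move the four battery packs from the blue transport tray into the aluminium marking jig, one to each nest, in reverse order because the tray was packed last number first: the pack that stands nearest the tray's end with the two steel corner posts goes into the nest farthest from the jig's own two corner posts, and so on down the row to the last one. Set each pack down gently, never dropping it or tipping it over, upright and flat on the floor of its nest, about in the middle and with its longer side along the row, as it stood in the tray (either way round), and let go. Leave the other things on the bench where they are.

Things in the scene. Friction and masses are not known exactly. Their poses are not given: they have to be found in the camera images.
- low_mid (a point): A low, broad black battery pack with a flat dark-grey top and one brass stud near each end of it; 56 x 42 x 50 mm (length x, thickness y, height z) plus 7 mm studs. Loose, about 240 g, stands upright. The point is its centre, half-way up the 50 mm; x along the length, y across the thickness, z up.
- tall_mid (a point): A tall black battery pack with a grey panel on each broad side and two brass studs side by side near one end of its top; 54 x 34 (35 at the panels) x 74 mm (length x, thickness y, height z) plus 7 mm studs. Loose, about 280 g, stands upright. The point is its centre, half-way up the 74 mm; x along the length, y across the thickness, z up.
- ridge_mid (a point): A small (the smallest) black battery pack with one raised rib, 38 x 10 x 8 mm, along the middle of its top and no studs; 48 x 30 x 58 mm (length x, thickness y, height z) plus the rib. Loose, about 170 g, stands upright. The point is its centre, half-way up the 58 mm; x along the length, y across the thickness, z up.
- twin_mid (a point): A twin-cell pack: two upright aluminium cans, 28 mm diameter, side by side along x on a black foot 56 x 30 x 10 mm; flat-sided between the cans, so gripped across y there, 28 mm wide; 62 mm high plus 4 mm brass tips. Loose, about 180 g, stands upright. The point is its centre, half-way up the 62 mm; x along the length, y across the thickness, z up.
- tray: Blue plastic transport tray, fixed, 320 x 86 x 8 mm, any yaw, with four white seats in a row along its x, centred at x = -114, -38, 38, 114 mm, y = 0. At the +x end two steel corner posts (12 mm thick, 30 mm high, at x 152, y +-35) and a flat steel strip; the other end is plain. Origin: centre of the underside, on the bench; x along the row towards the posts.
- jig: Aluminium jig, fixed, 320 x 86 mm, any yaw; four nests in a row along its x, centred at x = -114, -38, 38, 114 mm, y = 0, each 70 (x) by 62 mm (y), dark floor 12 mm above the bench, ribs round it to 18 mm, 6 mm wide. Two dark steel corner posts (12 mm thick, 30 high, at x 152, y +-35) at the +x end. Origin: centre of the underside, on the bench; x along the row towards the posts.
- seat_low: The fixed white seat insert of the tray in which the low pack stands at the start (all four seats look the same); it stays there. 76 x 74 mm, open pocket 70 x 62 mm, floor 4 mm thick, 12 mm above the bench, lip 6 mm high (top 18 mm above the bench). Origin: centre of its underside, 8 mm above the bench.
- seat_tall: The fixed white seat insert of the tray in which the tall pack stands at the start (all four seats look the same); it stays there. 76 x 74 mm, open pocket 70 x 62 mm, floor 4 mm thick, 12 mm above the bench, lip 6 mm high (top 18 mm above the bench). Origin: centre of its underside, 8 mm above the bench.
- seat_ridge: The fixed white seat insert of the tray in which the ridge pack stands at the start (all four seats look the same); it stays there. 76 x 74 mm, open pocket 70 x 62 mm, floor 4 mm thick, 12 mm above the bench, lip 6 mm high (top 18 mm above the bench). Origin: centre of its underside, 8 mm above the bench.
- seat_twin: The fixed white seat insert of the tray in which the twin pack stands at the start (all four seats look the same); it stays there. 76 x 74 mm, open pocket 70 x 62 mm, floor 4 mm thick, 12 mm above the bench, lip 6 mm high (top 18 mm above the bench). Origin: centre of its underside, 8 mm above the bench.
Not all that is in view belongs to the job. Leave any green or pink look-alike of the part that bears low_mid alone.

How it is judged:
At the end, for the whole second after the job is handed in: Each pack stands in its reverse-order nest: within 12 mm of the nest's centre along the row, 16 mm across it, underside within 4 mm of the floor, upright within 0.08 rad, length along the row within 0.35 rad (either way round), released and at rest (((x of seat_low in the frame of tray between -0.129 and -0.099 m and x of low_mid in the frame of jig between 0.102 and 0.126 m) or (x of seat_low in the frame of tray between -0.053 and -0.023 m and x of low_mid in the frame of jig between 0.026 and 0.05 m) or (x of seat_low in the frame of tray between 0.023 and 0.053 m and x of low_mid in the frame of jig between -0.05 and -0.026 m) or (x of seat_low in the frame of tray between 0.099 and 0.129 m and x of low_mid in the frame of jig between -0.126 and -0.102 m)) and y of low_mid in the frame of jig between -0.016 and 0.016 m and z of low_mid in the frame of jig between 0.033 and 0.041 m and angle between each of low_mid, tall_mid, ridge_mid, twin_mid's own z axis and vertical below 0.08 rad and angle between the x axis of each of low_mid, tall_mid, ridge_mid, twin_mid and the x axis of jig, either way round below 0.35 rad and linear speed of each of pack_low, pack_tall, pack_ridge, pack_twin below 0.02 m/s and contact force between the fingers and pack_low below 0.1 N and ((x of seat_tall in the frame of tray between -0.129 and -0.099 m and x of tall_mid in the frame of jig between 0.102 and 0.126 m) or (x of seat_tall in the frame of tray between -0.053 and -0.023 m and x of tall_mid in the frame of jig between 0.026 and 0.05 m) or (x of seat_tall in the frame of tray between 0.023 and 0.053 m and x of tall_mid in the frame of jig between -0.05 and -0.026 m) or (x of seat_tall in the frame of tray between 0.099 and 0.129 m and x of tall_mid in the frame of jig between -0.126 and -0.102 m)) and y of tall_mid in the frame of jig between -0.016 and 0.016 m and z of tall_mid in the frame of jig between 0.045 and 0.053 m and contact force between the fingers and pack_tall below 0.1 N and ((x of seat_ridge in the frame of tray between -0.129 and -0.099 m and x of ridge_mid in the frame of jig between 0.102 and 0.126 m) or (x of seat_ridge in the frame of tray between -0.053 and -0.023 m and x of ridge_mid in the frame of jig between 0.026 and 0.05 m) or (x of seat_ridge in the frame of tray between 0.023 and 0.053 m and x of ridge_mid in the frame of jig between -0.05 and -0.026 m) or (x of seat_ridge in the frame of tray between 0.099 and 0.129 m and x of ridge_mid in the frame of jig between -0.126 and -0.102 m)) and y of ridge_mid in the frame of jig between -0.016 and 0.016 m and z of ridge_mid in the frame of jig between 0.037 and 0.045 m and contact force between the fingers and pack_ridge below 0.1 N and ((x of seat_twin in the frame of tray between -0.129 and -0.099 m and x of twin_mid in the frame of jig between 0.102 and 0.126 m) or (x of seat_twin in the frame of tray between -0.053 and -0.023 m and x of twin_mid in the frame of jig between 0.026 and 0.05 m) or (x of seat_twin in the frame of tray between 0.023 and 0.053 m and x of twin_mid in the frame of jig between -0.05 and -0.026 m) or (x of seat_twin in the frame of tray between 0.099 and 0.129 m and x of twin_mid in the frame of jig between -0.126 and -0.102 m)) and y of twin_mid in the frame of jig between -0.016 and 0.016 m and z of twin_mid in the frame of jig between 0.039 and 0.047 m and contact force between the fingers and pack_twin below 0.1 N); the robot touches nothing.
It fails at once if a pack is tipped over (leans more than 40 degrees) (angle between any of low_mid, tall_mid, ridge_mid, twin_mid's own z axis and vertical above 0.7 rad).
It fails at once if a pack is dropped or slammed into the jig (contact force above 100 N) (contact force between any of pack_low, pack_tall, pack_ridge, pack_twin and jig above 100 N).
It fails at once if something else on the bench is pushed more than 30 mm (distance of any of tape_roll, solvent_bottle, screwdriver, carton, scanner, spool, block_gauge from where it was at the start of the episode above 0.03 m).
It also fails if it takes over 125 s, if anything falls off the work surface, if the arm or the gripper's body presses on something with over 40 N, if the wrist force passes 120 N, or if a joint passes its speed limit or range.

ROBOT

A 6-joint arm with a two-finger parallel gripper is mounted at the origin on the work surface. World frame = base frame: x ahead of the robot, y to its left, z up, the work surface at z = 0. Lengths are in m, angles in rad, forces in N, time in s.
With the tool pointing down it reaches from about 0.275 to 0.775 m from the base axis. Payload 14.6 kg.
Tool frame: the origin (TCP) lies midway between the tips of the shut fingers; the grasp point (between the pads) lies 19 mm behind it (grip_point_offset is the distance from the TCP to the grasp point, in m); z points along the fingers, y is the line along which they close (so a half turn about z gives the same grasp; the last joint's range is limited). The gripper opens to 85 mm and grips with 20 to 120 N. Pads are 22 mm wide; open, the fingers measure 114 mm over their backs; the gripper's body (76 mm by 85 mm) begins 54 mm behind the grasp point. The pads swing forward as they close: fully open they stand 13 mm farther back than shut.
Start: joints at [-1.49, 0.263, -0.048, 1.259, 0, 1.415], TCP at [0.123, -0.51, 0.231] pointing down, gripper open.
Joint ranges: [-2.65, 2.65], [-0.89, 1.7], [-1.18, 1.37], [-2.13, 2.11], [-1.35, 1.29], [-3.14, 3.14]. Speed limits (rad/s): [1.89, 1.89, 2.57, 2.79, 3.14, 3.14].

INTERFACE

Orientations are given as a unit quaternion [w, x, y, z].
In Python, from workcell import * gives the robot as it stands. The module is installed in compiled form; this text tells all that it offers.
- The arm moves only by the shell command python3 -m inch 'ROWS'. ROWS is JSON, a list of rows, each a list of 7 numbers: the finger opening in mm, from 0 to 85.4, then the shift along the tool's x, y, z in mm, then the turn, a rotation vector about the tool's x, y, z in degrees. A call has 1 to 5 rows; each row shifts and turns the commanded pose from where the row before left it, along the tool's axes as they then stand; what a row does not reach is not made up. A row lasts 1/12 s, in which the tool goes at most 41.7 mm and 7.16 degrees, less where a joint would pass 70% of its speed; a pose out of reach is approached as far as the arm can. A call with a gripper value outside its range is refused whole. The fingers move at their own pace and stop on an object; the grip force is fixed at half the most. Time passes only in rows, so rows that do not move let the fingers close. It gives the time, the measured TCP pose, the force, the opening and the grip force at its end, in the units of the state.
- get_obs(): the state, without advancing time (a new reading comes with each control period).
- read_camera(name): name is "scene" or "top"; returns the picture (480x640x3 uint8, blue, green, red); there is no depth.
- camera_params(name): a dict with "intrinsics" (3x3 intrinsics, pixels), "xyz" and "attitude" of the camera in the world. Camera axes: x right, y down, z forward; pixel columns grow to the right and rows downward; lengths in m; the calibration is good to about 2 mm. A picture is of the moment at which its call begins. camera_params takes no time and is no camera call.
- close_job(): hands the job in; it is judged then, once.
The state is a dict: "clock": time; "joint_pos": joint angles; "joint_velocities": joint speeds; "tau": joint torques, N m; "eef_pos": TCP position; "orientation": TCP orientation; "wrist_force": force on the tool from outside, world axes, zero at the start; "wrist_torque": the same for the moment, N m; "width": finger opening in m; "grasp_force": force on a finger pad.
Only numpy, scipy, OpenCV 4.12 (cv2) and the standard library are available. Lean on these libraries where they do the work, as an engineer would, in place of code of your own. Each camera call takes 0.05 s, during which the arm holds its last target. There are 200 camera calls.

## Working session

There is one attempt and no reset: what is moved stays moved. The work goes in short steps, Python scripts to look and compute and a shell command to move; the robot and the scene stay as the last step left them, time stands still between calls to the robot, and variables do not carry over. Pictures are saved under pics/ and viewed, at most 14 in all, crops included, and the job is handed in when it is done.

```bash
mkdir -p pics; python3 - <<'E'
from workcell import *
import cv2
for n in ("scene","top"):
    cv2.imwrite(f"pics/{n}0.png",read_camera(n)); print(n,camera_params(n))
o=get_obs(); print({k:o[k] for k in("clock","eef_pos","orientation","width","wrist_force")})
E
```

```text
scene {'intrinsics': array([[500.31424386,   0.        , 322.35056031],
       [  0.        , 500.31424386, 234.64089117],
       [  0.        ,   0.        ,   1.        ]]), 'xyz': array([1.21782138, 0.51511295, 0.65290159]), 'attitude': array([-0.20059368,  0.37470415,  0.80808175, -0.40787603])}
top {'intrinsics': array([[496.35119071,   0.        , 310.98413639],
       [  0.        , 496.35119071, 241.91580699],
       [  0.        ,   0.        ,   1.        ]]), 'xyz': array([ 0.45492792, -0.02753162,  0.87423696]), 'attitude': array([-0.04369528,  0.71018915, -0.70082858,  0.05061031])}
{'clock': 0.1, 'eef_pos': array([ 0.12262022, -0.51024308,  0.23089687]), 'orientation': array([-4.48064453e-04,  9.93059874e-01,  1.17609035e-01,  1.82805778e-05]), 'width': 0.08523639240914255, 'wrist_force': array([ 0.57460347,  0.10048251, -0.23771577])}
```

View pics/top0.png

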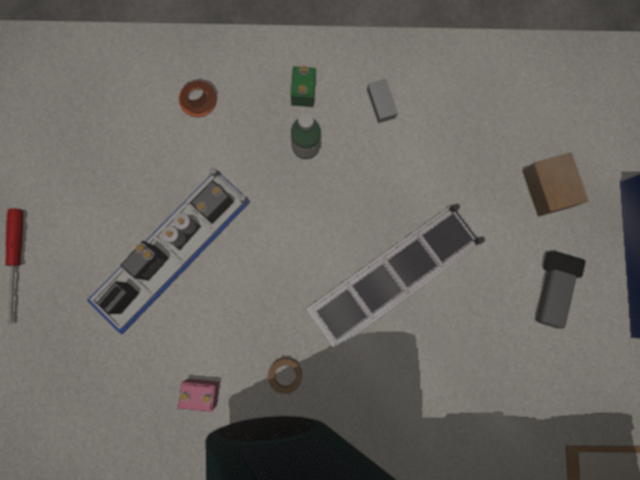

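View pics/scene0.png

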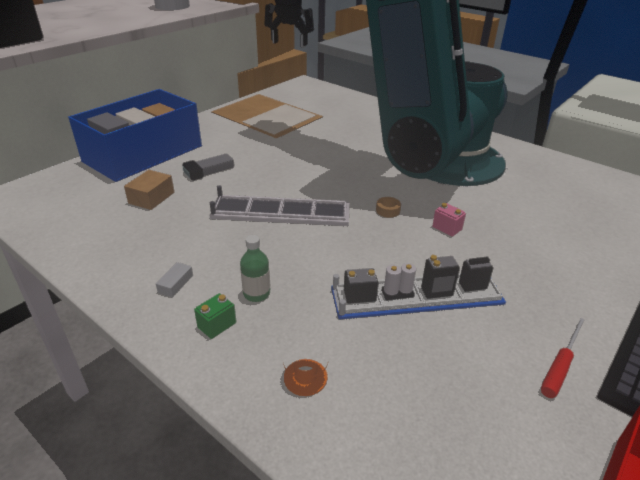

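The top view shows the tray with its posts at (215,172) and (247,200). From the post end the packs are low (212,200), twin (180,232), tall (145,258) and ridge (118,297). The jig's posts are at (455,208) and (480,240), with its nests running down to (342,315). 

Low-pack candidates are the black one at (212,200), the green look-alike at (303,86) and the pink one at (198,395). The black one in the tray fits the description. I'll measure next and confirm with a crop.

```bash
cat > h.py <<'E'
import numpy as np, cv2, json
from workcell import *
from scipy.spatial.transform import Rotation as R
def ray(n,uv,z):
    c=camera_params(n); q=c["attitude"]; r=R.from_quat([q[1],q[2],q[3],q[0]])
    uv=np.atleast_2d(uv).astype(float)
    d=r.apply(np.c_[uv,np.ones(len(uv))]@np.linalg.inv(c["intrinsics"]).T)
    return (c["xyz"]+d*((z-c["xyz"][2])/d[:,2])[:,None])[:,:2]
def go(xyz,yaw):
    """delta in tool axes (mm, deg) to world xyz with tool-x at yaw (deg, mod 180); sequence: shift first, then turn"""
    o=get_obs(); q=o["orientation"]; r=R.from_quat([q[1],q[2],q[3],q[0]])
    d=r.inv().apply(np.array(xyz)-o["eef_pos"])*1000
    X=r.as_matrix()[:,0]; cur=np.degrees(np.arctan2(X[1],X[0]))
    t=-((yaw-cur+90)%180-90)
    print("shift",d.round(1),"turn z",round(t,1),"tilt",np.degrees(np.arccos(-r.as_matrix()[2,2])).round(2),"t",o["clock"])
E
python3 - <<'E'
from h import *
im=cv2.imread("pics/top0.png"); hsv=cv2.cvtColor(im,cv2.COLOR_BGR2HSV)
m=cv2.inRange(hsv,(105,110,50),(130,255,255)); m[:,400:]=0
pts=cv2.findNonZero(cv2.morphologyEx(m,cv2.MORPH_OPEN,np.ones((2,2))))[:,0]
w=ray("top",pts,0.008)
box=cv2.minAreaRect((w*1000).astype(np.float32)); print("tray",box)
# jig nests
m2=cv2.inRange(hsv,(0,0,0),(180,255,90)); roi=np.zeros_like(m2); roi[200:345,300:490]=255; m2&=roi
for c in cv2.findContours(m2,cv2.RETR_EXTERNAL,cv2.CHAIN_APPROX_NONE)[0]:
    if cv2.contourArea(c)>300:
        r=cv2.minAreaRect((ray("top",c[:,0],0.012)*1000).astype(np.float32)); print("nest",cv2.contourArea(c),r)
a=cv2.resize(im[160:345,80:260],None,fx=3,fy=3); b=cv2.resize(im[160:345,300:490],None,fx=2,fy=2)
cv2.imwrite("pics/crop1.png",a)
E
```

```text
tray ((521.76171875, 185.3525390625), (6.480462074279785, 304.2210998535156), 47.429344177246094)
nest 676.0 ((406.51226806640625, -150.2857666015625), (20.200613021850586, 126.85540008544922), 0.6770668625831604)
nest 1176.5 ((447.0264892578125, -89.42401885986328), (56.334381103515625, 65.2025146484375), 36.12201690673828)
nest 1163.5 ((491.5703430175781, -150.6669921875), (57.44770050048828, 64.79817199707031), 36.44685745239258)
nest 1152.0 ((536.7362060546875, -212.76358032226562), (57.64104461669922, 65.87342071533203), 36.156776428222656)
nest 1462.0 ((588.2357177734375, -282.0581970214844), (85.2401351928711, 86.22162628173828), 35.9846305847168)
```

View pics/crop1.png

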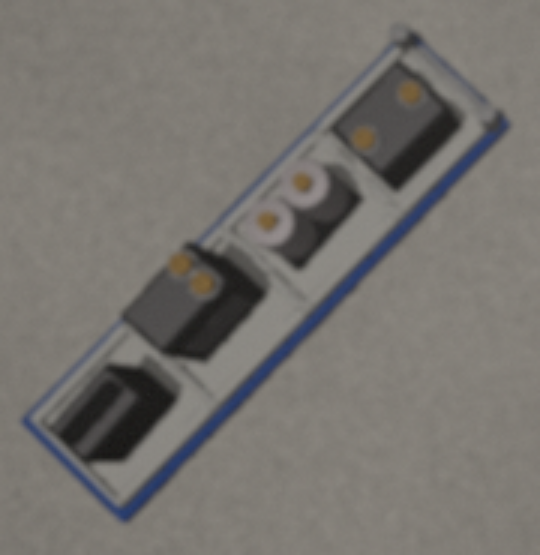

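The crop confirms that the black low pack, with one stud at each end, stands at the posts. Crop pixels are: low studs (410,92) and (363,138); twin tips (303,182) and (267,221); tall top corners (123,315), (190,243) and (178,355); ridge rib centre about (107,408).

```bash
python3 - <<'E'
from h import *
f=lambda p,z: ray("top",np.array(p)/3+[80,160]-0.33,z)*1000
for n,p,z in [("low",[(410,92),(363,138)],.069),("twin",[(303,182),(267,221)],.078),("tallstuds",[(180,264),(202,284)],.093),("tall",[(190,243),(123,315),(178,355),(245,283)],.086),("rib",[(130,377),(84,439)],.078)]:
    w=f(p,z); d=w[0]-w[1]; print(n,w.mean(0).round(1),"len",np.hypot(*d).round(1),"ang",np.degrees(np.arctan2(d[1],d[0])).round(1))
w=f([(25,420),(508,124),(400,28)],.006);print("tray corners",w.round(1))
w=f([(124,520)],.0);print(w.round(1))
go([.572,.133,.2],43)
E
```

```text
low [634.  135.5] len 36.1 ang -43.4
twin [583.5 186.5] len 28.3 ang -40.3
tallstuds [541.7 229.9] len 16.0 ang 49.3
tall [529.2 235.1] len 51.1 ang -40.4
rib [471.4 275.1] len 39.7 ang -33.9
tray corners [[465.4 349.1]
 [643.6  76.1]
 [701.3 142.4]]
[[409.  290.8]]
shift [ 587.2 -520.5   31.4] turn z -29.5 tilt 0.05 t 0.1
```

```bash
sed -i 's/t=-((yaw-cur+90)%180-90)/t=-((yaw-cur+180)%360-180)/' h.py
python3 -m inch '[[85,0,0,0,0,0,-7],[85,0,0,0,0,0,-7],[85,0,0,0,0,0,-7],[85,0,0,0,0,0,-7],[85,0,0,0,0,0,-7]]'
python3 -m inch '[[85,0,0,0,0,0,-7],[85,0,0,0,0,0,-7],[85,0,0,0,0,0,-7],[85,0,0,0,0,0,-7],[85,0,0,0,0,0,-7]]'
python3 -m inch '[[85,0,0,0,0,0,-7],[85,0,0,0,0,0,-7],[85,0,0,0,0,0,-7],[85,0,0,0,0,0,-7],[85,0,0,0,0,0,-7]]'
python3 -m inch '[[85,0,0,0,0,0,-7],[85,0,0,0,0,0,-7],[85,0,0,0,0,0,-5.5],[85,0,0,0,0,0,0]]'
python3 - <<'E'
from h import *
go([.634,.135,.2],138)
im=cv2.imread("pics/scene0.png")
cv2.imwrite("pics/crop2.png",cv2.resize(im[245:320,325:510],None,fx=4,fy=4))
E
```

```text
clock: 0.52
eef_pos: [0.1226, -0.5103, 0.231]
orientation: [-0.0, 0.91, 0.414, 0.0]
wrist_force: [0.1, -0.1, -0.2]
width: 0.0849
grasp_force: 0.0
clock: 0.93
eef_pos: [0.1226, -0.5103, 0.231]
orientation: [-0.0, 0.744, 0.668, 0.0]
wrist_force: [0.2, -1.0, 0.1]
width: 0.0852
grasp_force: 0.0
clock: 1.35
eef_pos: [0.1226, -0.5103, 0.231]
orientation: [-0.0, 0.509, 0.861, 0.0]
wrist_force: [0.2, -0.2, -0.1]
width: 0.0851
grasp_force: 0.0
clock: 1.68
eef_pos: [0.1226, -0.5103, 0.231]
orientation: [-0.0, 0.356, 0.934, 0.0]
wrist_force: [-0.3, -0.5, -0.2]
width: 0.0847
grasp_force: 0.0
shift [ 47.8 821.9  31.4] turn z 0.3 tilt 0.04 t 1.6833
```

View pics/crop2.png

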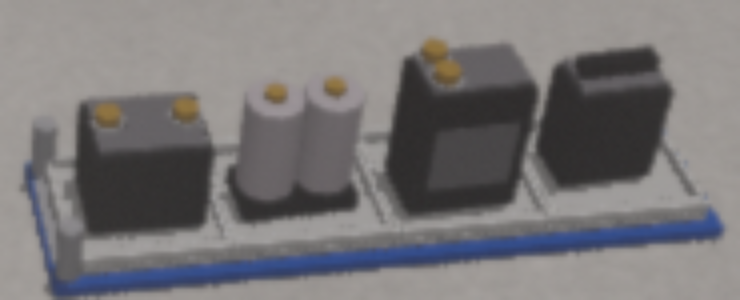

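The scene crop agrees with the top view: low, twin, tall and ridge from the posts. Its crop pixels are: low studs (107,113) and (186,107), twin tips (275,91) and (336,84), tall studs (434,47) and (447,70), rib top about (616,54).

```bash
for i in 1; do python3 -m inch '[[85,2.4,41,0,0,0,0],[85,2.4,41,0,0,0,0],[85,2.4,41,0,0,0,0],[85,2.4,41,0,0,0,0],[85,2.4,41,0,0,0,0]]' | head -2
python3 -m inch '[[85,2.4,41,0,0,0,0],[85,2.4,41,0,0,0,0],[85,2.4,41,0,0,0,0],[85,2.4,41,0,0,0,0],[85,2.4,41,0,0,0,0]]' | head -2
python3 -m inch '[[85,2.4,41,0,0,0,0],[85,2.4,41,0,0,0,0],[85,2.4,41,0,0,0,0],[85,2.4,41,0,0,0,0],[85,2.4,41,0,0,0,0]]' | head -2
python3 -m inch '[[85,2.4,41,0,0,0,0],[85,2.4,41,0,0,0,0],[85,2.4,41,0,0,0,0],[70,2.4,41,0,0,0,0],[70,0,0,0,0,0,0]]' ; done
python3 - <<'E'
from h import *
f=lambda p,z: ray("scene",np.array(p)/4+[325,245]-.37,z)*1000
for n,p,z in [("low",[(107,113),(186,107)],.069),("twin",[(275,91),(336,84)],.078),("tallstuds",[(434,47),(447,70)],.093),("rib",[(575,58),(655,51)],.078),("tall",[(417,46),(515,42),(538,84),(406,94)],.086)]:
    w=f(p,z); d=w[0]-w[1]; print(n,w.mean(0).round(1),"len",np.hypot(*d).round(1),"ang",np.degrees(np.arctan2(d[1],d[0])).round(1))
go([.634,.135,.1],138)
E
```

```text
clock: 2.1
eef_pos: [0.2515, -0.3483, 0.2312]
clock: 2.52
eef_pos: [0.3798, -0.1878, 0.2314]
clock: 2.93
eef_pos: [0.5081, -0.0271, 0.2312]
clock: 3.35
eef_pos: [0.6127, 0.1039, 0.2296]
orientation: [-0.0, 0.358, 0.934, 0.0]
wrist_force: [1.2, -0.4, -0.4]
width: 0.0702
grasp_force: 0.0
low [633.5 135.4] len 36.4 ang -42.4
twin [582.6 186.4] len 28.9 ang -39.1
tallstuds [541.7 229.9] len 16.7 ang -130.4
rib [467.4 282.4] len 39.3 ang -41.4
tall [529.6 239. ] len 46.1 ang -45.3
shift [  4.8  37.3 129.6] turn z 0.0 tilt 0.08 t 3.35
```

```bash
python3 -m inch '[[70,4.8,37,0,0,0,0],[70,0,0,30,0,0,0],[70,0,0,40,0,0,0],[70,0,0,40,0,0,0],[70,0,0,0,0,0,0]]' | head -4
python3 - <<'E'
from h import *
go([.634,.1354,.024],138)
E
```

```text
clock: 3.77
eef_pos: [0.627, 0.1296, 0.114]
orientation: [-0.005, 0.36, 0.933, -0.002]
wrist_force: [-0.2, -0.2, -0.4]
shift [-1.9  9.7 89.9] turn z -0.2 tilt 0.64 t 3.7667
```

```bash
python3 -m inch '[[70,0,0,0,0,0,0],[70,0,0,0,0,0,0]]' | head -4
python3 - <<'E'
from h import *
go([.634,.1354,.024],138)
E
```

```text
clock: 3.93
eef_pos: [0.632, 0.1297, 0.1235]
orientation: [0.001, 0.359, 0.933, 0.0]
wrist_force: [0.0, -0.0, 1.2]
shift [ 2.5  5.4 99.5] turn z -0.1 tilt 0.12 t 3.9333
```

```bash
python3 -m inch '[[70,2.5,5.4,20,0,0,0],[70,0,0,25,0,0,0],[70,0,0,25,0,0,0],[70,0,0,18,0,0,0],[70,0,0,10,0,0,0]]' | head -4
python3 -m inch '[[70,0,0,0,0,0,0],[70,0,0,0,0,0,0],[70,0,0,0,0,0,0]]'
python3 - <<'E'
from h import *
go([.634,.1354,.024],138)
E
```

```text
clock: 4.35
eef_pos: [0.6339, 0.1354, 0.024]
orientation: [0.001, 0.359, 0.933, 0.0]
wrist_force: [-1.0, -0.9, -0.4]
clock: 4.6
eef_pos: [0.6342, 0.1355, 0.0254]
orientation: [0.001, 0.358, 0.934, 0.001]
wrist_force: [-0.2, -0.4, -0.8]
width: 0.0703
grasp_force: 0.0
shift [ 0.1 -0.2  1.4] turn z -0.0 tilt 0.16 t 4.6
```

Now I'll close, check the grip and lift.

```bash
python3 -m inch '[[30,0,0,0,0,0,0],[30,0,0,0,0,0,0],[30,0,0,0,0,0,0],[30,0,0,0,0,0,0],[30,0,0,0,0,0,0]]' | tail -3
python3 -m inch '[[30,0,0,0,0,0,0],[30,0,0,0,0,0,0],[30,0,0,-5,0,0,0],[30,0,0,-10,0,0,0],[30,0,0,-20,0,0,0]]'
python3 -m inch '[[30,0,0,-25,0,0,0],[30,0,0,-25,0,0,0],[30,0,0,-25,0,0,0],[30,0,0,-10,0,0,0],[30,0,0,0,0,0,0]]'
python3 - <<'E'
from h import *
go([.447,-.0894,.145],126)
E
```

```text
wrist_force: [-1.0, 0.5, 7.9]
width: 0.0411
grasp_force: 61.2
clock: 5.43
eef_pos: [0.6317, 0.1353, 0.0576]
orientation: [-0.001, 0.358, 0.934, -0.001]
wrist_force: [-0.7, 0.9, -2.2]
width: 0.0411
grasp_force: 61.0
clock: 5.85
eef_pos: [0.634, 0.1355, 0.146]
orientation: [0.002, 0.358, 0.934, 0.001]
wrist_force: [1.0, 0.2, -2.2]
width: 0.0411
grasp_force: 61.0
shift [-1.150e+01 -2.923e+02  2.000e-01] turn z 12.0 tilt 0.24 t 5.85
```

```bash
python3 -m inch '[[30,-1,-18,0,0,0,0],[30,-1,-34,0,0,0,0],[30,-2,-38,0,0,0,0],[30,-2,-38,0,0,0,0],[30,-2,-38,0,0,0,0]]' | head -2
python3 -m inch '[[30,-1,-38,0,0,0,0],[30,-1,-36,0,0,0,0],[30,-1,-28,0,0,0,0],[30,-0.5,-16,0,0,0,0],[30,0,-8.3,0,0,0,0]]' | head -2
python3 -m inch '[[30,0,0,0,0,0,4],[30,0,0,0,0,0,5],[30,0,0,0,0,0,3],[30,0,0,0,0,0,0],[30,0,0,0,0,0,0]]'
python3 - <<'E'
from h import *
go([.447,-.0894,.0255],126)
E
```

```text
clock: 6.27
eef_pos: [0.5257, 0.0059, 0.1417]
clock: 6.68
eef_pos: [0.4439, -0.0905, 0.1423]
clock: 7.1
eef_pos: [0.4458, -0.0891, 0.1426]
orientation: [-0.001, 0.453, 0.892, 0.0]
wrist_force: [-0.2, 0.6, -1.7]
width: 0.0412
grasp_force: 61.4
shift [ -1.1   0.8 117.1] turn z 0.1 tilt 0.06 t 7.1
```

```bash
python3 -m inch '[[30,-1.1,0.8,15,0,0,0],[30,0,0,30,0,0,0],[30,0,0,30,0,0,0],[30,0,0,20,0,0,0],[30,0,0,10,0,0,0]]' | head -2
python3 -m inch '[[30,0,0,5,0,0,0],[30,0,0,2,0,0,0],[30,0,0,0,0,0,0],[30,0,0,0,0,0,0]]'
python3 - <<'E'
from h import *
go([.447,-.0894,.0255],126)
E
```

```text
clock: 7.52
eef_pos: [0.4459, -0.0891, 0.0357]
clock: 7.85
eef_pos: [0.4476, -0.09, 0.0319]
orientation: [0.001, 0.454, 0.891, 0.0]
wrist_force: [0.3, 0.0, -1.7]
width: 0.0415
grasp_force: 61.5
shift [ 0.9 -0.1  6.4] turn z 0.1 tilt 0.06 t 7.85
```

```bash
python3 -m inch '[[30,0,0,2,0,0,0],[30,0,0,1.5,0,0,0],[30,0,0,1,0,0,0],[30,0,0,0,0,0,0],[30,0,0,0,0,0,0]]'
python3 - <<'E'
from h import *
go([.447,-.0894,.0255],126)
cv2.imwrite("pics/s1.png",cv2.resize(read_camera("scene")[150:260,190:370],None,fx=4,fy=4))
E
```

```text
clock: 8.27
eef_pos: [0.4471, -0.0899, 0.0268]
orientation: [0.0, 0.454, 0.891, 0.0]
wrist_force: [-0.7, 0.2, -1.7]
width: 0.0411
grasp_force: 61.5
shift [0.5 0.2 1.3] turn z 0.0 tilt 0.0 t 8.2667
```

View pics/s1.png

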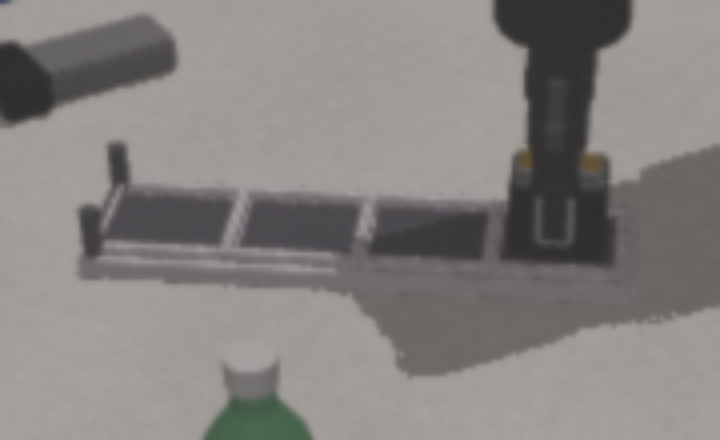

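The crop shows the low pack (555,215) centred over the end nest, just above its floor. Next I'll lower it to contact.

```bash
python3 -m inch '[[30,0,0,0.8,0,0,0],[30,0,0,0.5,0,0,0],[30,0,0,0,0,0,0],[30,0,0,0,0,0,0]]'
python3 -m inch '[[30,0,0,0.6,0,0,0],[30,0,0,0.4,0,0,0],[30,0,0,0,0,0,0],[30,0,0,0,0,0,0]]'
```

```text
clock: 8.65
eef_pos: [0.4471, -0.0899, 0.0255]
orientation: [-0.0, 0.454, 0.891, -0.0]
wrist_force: [-0.3, 1.2, -1.3]
width: 0.0413
grasp_force: 61.5
clock: 8.98
eef_pos: [0.4472, -0.09, 0.0245]
orientation: [0.0, 0.454, 0.891, 0.0]
wrist_force: [-0.0, 0.3, -1.2]
width: 0.0413
grasp_force: 61.6
```

```bash
python3 -m inch '[[30,0,0,0.5,0,0,0],[30,0,0,0.5,0,0,0],[30,0,0,0,0,0,0],[30,0,0,0,0,0,0]]' | sed -n 2,4p
python3 -m inch '[[30,0,0,0.5,0,0,0],[30,0,0,0,0,0,0],[30,0,0,0,0,0,0]]' | sed -n 2,4p
```

```text
eef_pos: [0.4472, -0.0899, 0.0244]
orientation: [0.0, 0.454, 0.891, -0.0]
wrist_force: [-7.3, 2.6, 24.4]
eef_pos: [0.4472, -0.09, 0.0244]
orientation: [0.001, 0.454, 0.891, -0.0]
wrist_force: [-11.3, 4.1, 36.1]
```

Contact is at z 0.0244. I'll relieve the force, open and rise.

```bash
python3 -m inch '[[30,0,0,-1.2,0,0,0],[30,0,0,0,0,0,0]]' | sed -n 2,4p
python3 -m inch '[[46,0,0,0,0,0,0],[56,0,0,0,0,0,0],[64,0,0,0,0,0,0],[64,0,0,0,0,0,0],[64,0,0,0,0,0,0]]' | sed -n 2,6p
python3 -m inch '[[64,0,0,-10,0,0,0],[64,0,0,-25,0,0,0],[64,0,0,-35,0,0,0],[64,0,0,-35,0,0,0],[64,0,0,-25,0,0,0]]' | sed -n 2,6p
python3 - <<'E'
from h import *
go([.583,.1864,.155],139)
cv2.imwrite("pics/s2.png",cv2.resize(read_camera("scene")[150:260,190:370],None,fx=3,fy=3))
E
```

```text
eef_pos: [0.4473, -0.09, 0.0245]
orientation: [0.0, 0.454, 0.891, 0.0]
wrist_force: [-0.0, 1.0, -2.7]
eef_pos: [0.4471, -0.0899, 0.0241]
orientation: [-0.0, 0.454, 0.891, -0.0]
wrist_force: [0.6, -0.3, 0.1]
width: 0.0638
grasp_force: 0.0
eef_pos: [0.4474, -0.09, 0.1569]
orientation: [0.001, 0.454, 0.891, 0.0]
wrist_force: [0.7, -1.3, 0.8]
width: 0.064
grasp_force: 0.0
shift [143.9 272.2   1.9] turn z -13.0 tilt 0.1 t 10.5667
```

View pics/s2.png

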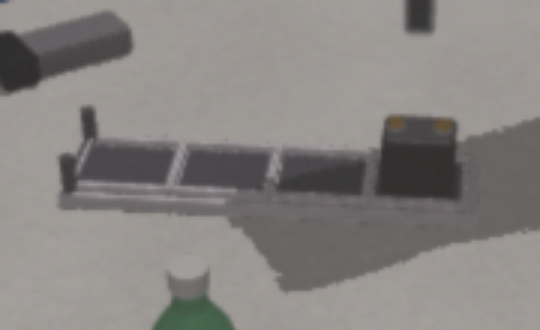

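The low pack stands flat in the nest at (420,160). Next is the twin.

```bash
python3 -m inch '[[64,0,0,0,0,0,-4],[64,0,0,0,0,0,-6],[64,0,0,0,0,0,-3],[64,5,18,0,0,0,0],[64,9,34,0,0,0,0]]' | sed -n 2p
python3 -m inch '[[64,10,38,0,0,0,0],[64,10,38,0,0,0,0],[64,10,38,0,0,0,0],[64,10,38,0,0,0,0],[64,10,38,0,0,0,0]]' | sed -n 2p
python3 -m inch '[[64,8.5,32,0,0,0,0],[64,5,18,0,0,0,0],[64,1.4,5.6,0,0,0,0],[64,0,0,0,0,0,0],[64,0,0,0,0,0,0]]' | sed -n 2p
python3 - <<'E'
from h import *
go([.583,.1864,.030],139)
E
```

```text
eef_pos: [0.4703, -0.0427, 0.1542]
eef_pos: [0.558, 0.1368, 0.154]
eef_pos: [0.5824, 0.1859, 0.1539]
shift [-1.000e-01  9.000e-01  1.239e+02] turn z 0.0 tilt 0.04 t 11.8667
```

```bash
python3 -m inch '[[64,0,1,15,0,0,0],[64,0,0,30,0,0,0],[64,0,0,35,0,0,0],[64,0,0,26,0,0,0],[64,0,0,12,0,0,0]]' | sed -n 2p
python3 -m inch '[[64,0,0,6,0,0,0],[64,0,0,0,0,0,0],[64,0,0,0,0,0,0],[40,0,0,0,0,0,0],[18,0,0,0,0,0,0]]' | sed -n 2,6p
python3 -m inch '[[18,0,0,0,0,0,0],[18,0,0,0,0,0,0],[18,0,0,0,0,0,0],[18,0,0,0,0,0,0],[18,0,0,0,0,0,0]]' | sed -n 2,6p
```

```text
eef_pos: [0.5813, 0.1853, 0.0332]
eef_pos: [0.5841, 0.1871, 0.0314]
orientation: [0.001, 0.35, 0.937, 0.0]
wrist_force: [0.3, 0.1, 0.7]
width: 0.0406
grasp_force: 0.0
eef_pos: [0.584, 0.1872, 0.0312]
orientation: [0.001, 0.35, 0.937, 0.0]
wrist_force: [-0.0, -0.6, 7.5]
width: 0.0273
grasp_force: 59.5
```

```bash
python3 -m inch '[[18,0,0,-5,0,0,0],[18,0,0,-12,0,0,0],[18,0,0,-25,0,0,0],[18,0,0,-30,0,0,0],[18,0,0,-30,0,0,0]]' | sed -n 2,6p
python3 -m inch '[[18,0,0,-16,0,0,0],[18,0,0,-6,0,0,0],[18,0,0,0,0,0,0],[18,0,0,0,0,0,0]]' | sed -n 2,6p
python3 - <<'E'
from h import *
go([.4916,-.1507,.150],126)
cv2.imwrite("pics/s3.png",cv2.resize(read_camera("scene")[170:320,310:520],None,fx=3,fy=3))
E
```

```text
eef_pos: [0.5829, 0.1872, 0.1335]
orientation: [-0.0, 0.35, 0.937, -0.0]
wrist_force: [1.4, 0.8, -2.0]
width: 0.0275
grasp_force: 59.2
eef_pos: [0.5831, 0.1872, 0.1534]
orientation: [-0.0, 0.35, 0.937, -0.0]
wrist_force: [-1.0, 1.3, -2.2]
width: 0.0274
grasp_force: 59.3
shift [-152.5 -315.1    3.5] turn z 13.0 tilt 0.05 t 13.8667
```

View pics/s3.png

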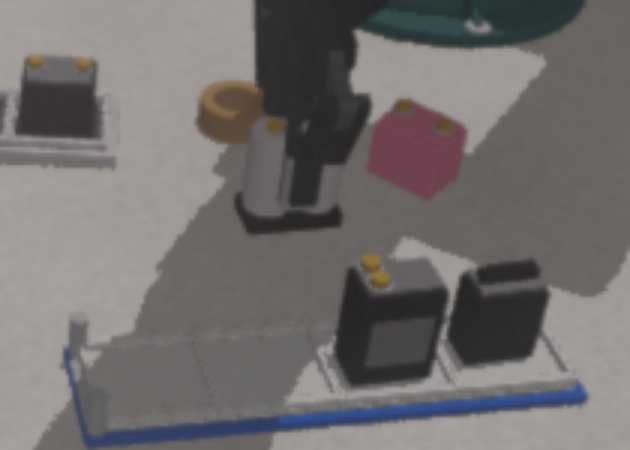

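The twin is held upright between the fingers at crop (290,175), with the tall and ridge packs still seated. I'll carry it to its nest, bowing the path inward away from the bottle.

```bash
python3 -m inch '[[18,0,-18,0,0,0,0],[18,0,-34,0,0,0,0],[18,0,-40,0,0,0,0],[18,0,-40,0,0,0,0],[18,-5,-40,0,0,0,0]]' | sed -n 2p
python3 -m inch '[[18,-18,-36,0,0,0,0],[18,-22,-34,0,0,0,0],[18,-27,-30,0,0,0,0],[18,-30,-24,0,0,0,0],[18,-28,-14,0,0,0,0]]' | sed -n 2p
python3 -m inch '[[18,-16,-5,0,0,0,0],[18,-6.5,0,0,0,0,4],[18,0,0,0,0,0,6],[18,0,0,0,0,0,3],[18,0,0,0,0,0,0]]' | sed -n 2p
python3 -m inch '[[18,0,0,0,0,0,0],[18,0,0,0,0,0,0]]' | sed -n 2,6p
python3 - <<'E'
from h import *
go([.4916,-.1507,.0312],126)
E
```

```text
eef_pos: [0.4717, 0.0536, 0.1526]
eef_pos: [0.4767, -0.1345, 0.1532]
eef_pos: [0.4913, -0.1505, 0.1528]
eef_pos: [0.4916, -0.1503, 0.1536]
orientation: [-0.001, 0.453, 0.892, -0.0]
wrist_force: [0.4, 0.1, -0.7]
width: 0.0275
grasp_force: 59.6
shift [-4.000e-01 -1.000e-01  1.224e+02] turn z 0.1 tilt 0.06 t 15.3333
```

```bash
python3 -m inch '[[18,0,0,15,0,0,0],[18,0,0,30,0,0,0],[18,0,0,35,0,0,0],[18,0,0,22,0,0,0],[18,0,0,10,0,0,0]]' | sed -n 2p
python3 -m inch '[[18,0,0,5,0,0,0],[18,0,0,2.5,0,0,0],[18,0,0,1,0,0,0],[18,0,0,0,0,0,0],[18,0,0,0,0,0,0]]' | sed -n 2,4p
python3 -m inch '[[18,0,0,0.7,0,0,0],[18,0,0,0,0,0,0],[18,0,0,0,0,0,0]]' | sed -n 2,4p
```

```text
eef_pos: [0.4903, -0.1497, 0.0392]
eef_pos: [0.4924, -0.1508, 0.0344]
orientation: [0.001, 0.454, 0.891, 0.0]
wrist_force: [0.3, 0.7, -1.8]
eef_pos: [0.4921, -0.1507, 0.0332]
orientation: [0.0, 0.454, 0.891, 0.0]
wrist_force: [0.2, 0.1, -1.4]
```

```bash
python3 -m inch '[[18,0,0,1,0,0,0],[18,0,0,0.7,0,0,0],[18,0,0,0,0,0,0],[18,0,0,0,0,0,0]]' | sed -n 2,4p
python3 -m inch '[[18,0,0,0.5,0,0,0],[18,0,0,0,0,0,0],[18,0,0,0,0,0,0]]' | sed -n 2,4p
python3 -m inch '[[18,0,0,0.5,0,0,0],[18,0,0,0,0,0,0],[18,0,0,0,0,0,0]]' | sed -n 2,4p
```

```text
eef_pos: [0.4919, -0.1506, 0.0312]
orientation: [-0.0, 0.454, 0.891, 0.0]
wrist_force: [0.2, -0.1, -0.9]
eef_pos: [0.4919, -0.1506, 0.0312]
orientation: [0.0, 0.454, 0.891, -0.0]
wrist_force: [-2.3, 0.2, 7.8]
eef_pos: [0.492, -0.1506, 0.0312]
orientation: [0.0, 0.454, 0.891, -0.0]
wrist_force: [-5.4, 2.7, 18.0]
```

```bash
python3 -m inch '[[18,0,0,-0.9,0,0,0],[32,0,0,0,0,0,0],[45,0,0,0,0,0,0],[60,0,0,0,0,0,0],[60,0,0,0,0,0,0]]' | sed -n 2,6p
python3 -m inch '[[60,0,0,-10,0,0,0],[60,0,0,-25,0,0,0],[60,0,0,-40,0,0,0],[60,0,0,-40,0,0,0],[60,0,0,-25,0,0,0]]' | sed -n 2,6p
python3 -m inch '[[60,0,0,0,0,0,-4],[60,0,0,0,0,0,-5],[60,0,0,0,0,0,-3],[60,11,15,0,0,0,0],[60,21,28,0,0,0,0]]' | sed -n 2p
python3 -m inch '[[60,24,33,0,0,0,0],[60,24,33,0,0,0,0],[60,24,33,0,0,0,0],[60,24,33,0,0,0,0],[60,24,33,0,0,0,0]]' | sed -n 2p
python3 -m inch '[[60,24,33,0,0,0,0],[60,22,30,0,0,0,0],[60,18,24,0,0,0,0],[60,10,13,0,0,0,0],[60,5.5,5,0,0,0,0]]' | sed -n 2p
python3 -m inch '[[60,0,0,0,0,0,0],[60,0,0,0,0,0,0]]' | sed -n 2p
python3 - <<'E'
from h import *
go([.5295,.237,.037],138)
cv2.imwrite("pics/s4.png",cv2.resize(read_camera("scene")[150:320,190:510],None,fx=2.4,fy=2.4))
E
```

```text
eef_pos: [0.4919, -0.1506, 0.0311]
orientation: [-0.0, 0.454, 0.891, -0.0]
wrist_force: [-0.0, 0.5, -0.1]
width: 0.0598
grasp_force: 0.0
eef_pos: [0.4924, -0.1508, 0.1747]
orientation: [0.001, 0.454, 0.891, 0.0]
wrist_force: [1.0, -0.6, -0.4]
width: 0.0602
grasp_force: 0.0
eef_pos: [0.4972, -0.0988, 0.171]
eef_pos: [0.5179, 0.1077, 0.1712]
eef_pos: [0.5292, 0.2393, 0.1708]
eef_pos: [0.5291, 0.2364, 0.171]
shift [1.00e-01 8.00e-01 1.34e+02] turn z 0.0 tilt 0.03 t 19.5
```

View pics/s4.png

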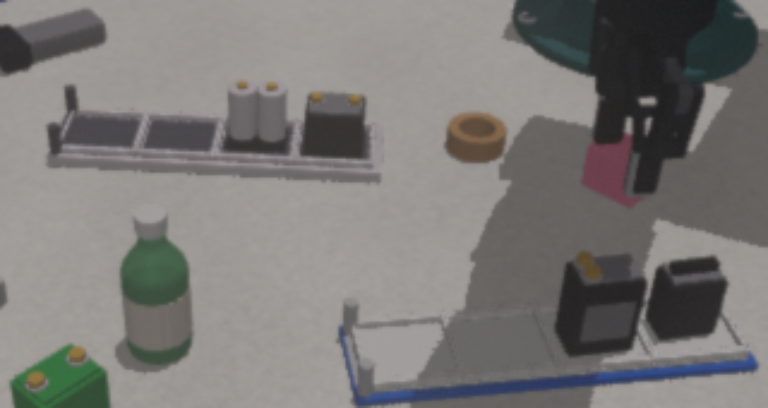

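The twin (257,112) and low (335,122) packs stand upright in their nests, and the gripper is above the tall pack. Descending now.

```bash
python3 -m inch '[[60,0,0.8,15,0,0,0],[60,0,0,30,0,0,0],[60,0,0,35,0,0,0],[60,0,0,28,0,0,0],[60,0,0,16,0,0,0]]' | sed -n 2,4p
python3 -m inch '[[60,0,0,8,0,0,0],[60,0,0,2,0,0,0],[60,0,0,0,0,0,0],[40,0,0,0,0,0,0],[22,0,0,0,0,0,0]]' | sed -n 2,6p
python3 -m inch '[[22,0,0,0,0,0,0],[22,0,0,0,0,0,0],[22,0,0,0,0,0,0],[22,0,0,0,0,0,0],[22,0,0,0,0,0,0]]' | sed -n 2,6p
```

```text
eef_pos: [0.5286, 0.2356, 0.0445]
orientation: [-0.001, 0.359, 0.933, -0.001]
wrist_force: [0.3, -0.4, 0.2]
eef_pos: [0.5306, 0.2375, 0.0384]
orientation: [0.001, 0.358, 0.934, 0.001]
wrist_force: [0.2, -0.1, 0.3]
width: 0.0367
grasp_force: 0.0
eef_pos: [0.5306, 0.2376, 0.0386]
orientation: [0.001, 0.358, 0.934, 0.001]
wrist_force: [-0.0, -2.2, 6.9]
width: 0.0336
grasp_force: 58.9
```

```bash
python3 -m inch '[[22,0,0,-5,0,0,0],[22,0,0,-12,0,0,0],[22,0,0,-25,0,0,0],[22,0,0,-32,0,0,0],[22,0,0,-32,0,0,0]]' | sed -n 2,6p
python3 -m inch '[[22,0,0,-16,0,0,0],[22,0,0,-5,0,0,0],[22,0,0,0,0,0,0]]' | sed -n 2,6p
python3 -m inch '[[22,0,-18,0,0,0,0],[22,0,-34,0,0,0,0],[22,0,-40,0,0,0,0],[22,-5,-40,0,0,0,0],[22,-14,-38,0,0,0,0]]' | sed -n 2p
python3 -m inch '[[22,-26,-32,0,0,0,0],[22,-30,-28,0,0,0,0],[22,-33,-25,0,0,0,0],[22,-34,-24,0,0,0,0],[22,-35,-22,0,0,0,0]]' | sed -n 2p
python3 -m inch '[[22,-38,-15,0,0,0,0],[22,-36,-10,0,0,0,0],[22,-30,-4.6,0,0,0,0],[22,-16,0,0,0,0,0],[22,-9,0,0,0,0,0]]' | sed -n 2p
python3 -m inch '[[22,0,0,0,0,0,4],[22,0,0,0,0,0,5],[22,0,0,0,0,0,3],[22,0,0,0,0,0,0],[22,0,0,0,0,0,0]]' | sed -n 2,6p
python3 - <<'E'
from h import *
go([.5367,-.2128,.0386],126)
E
```

```text
eef_pos: [0.5292, 0.2374, 0.1448]
orientation: [-0.0, 0.358, 0.934, -0.0]
wrist_force: [1.1, 1.1, -2.8]
width: 0.0336
grasp_force: 59.8
eef_pos: [0.5303, 0.2377, 0.1654]
orientation: [0.001, 0.358, 0.934, 0.001]
wrist_force: [-0.2, -0.7, -2.5]
width: 0.0336
grasp_force: 60.1
eef_pos: [0.4268, 0.098, 0.1625]
eef_pos: [0.4588, -0.1064, 0.163]
eef_pos: [0.5365, -0.2144, 0.1621]
eef_pos: [0.5355, -0.2122, 0.1635]
orientation: [-0.001, 0.453, 0.892, 0.0]
wrist_force: [-0.6, 0.9, -3.0]
width: 0.0331
grasp_force: 60.5
shift [ -1.4   0.6 124.9] turn z 0.1 tilt 0.08 t 23.1333
```

```bash
python3 -m inch '[[22,-1.4,0.6,15,0,0,0],[22,0,0,30,0,0,0],[22,0,0,35,0,0,0],[22,0,0,24,0,0,0],[22,0,0,11,0,0,0]]' | sed -n 2p
python3 -m inch '[[22,0,0,4,0,0,0],[22,0,0,2,0,0,0],[22,0,0,0.7,0,0,0],[22,0,0,0,0,0,0],[22,0,0,0,0,0,0]]' | sed -n 2,4p
python3 -m inch '[[22,0,0,0.7,0,0,0],[22,0,0,0,0,0,0],[22,0,0,0,0,0,0]]' | sed -n 2,4p
```

```text
eef_pos: [0.5355, -0.2123, 0.0457]
eef_pos: [0.5378, -0.2139, 0.0434]
orientation: [0.001, 0.454, 0.891, -0.0]
wrist_force: [-0.5, 0.1, -3.0]
eef_pos: [0.5375, -0.2138, 0.042]
orientation: [0.0, 0.454, 0.891, -0.0]
wrist_force: [0.6, -0.1, -3.1]
```

```bash
python3 -m inch '[[22,0,0,1,0,0,0],[22,0,0,1,0,0,0],[22,0,0,0.6,0,0,0],[22,0,0,0,0,0,0],[22,0,0,0,0,0,0]]' | sed -n 2,4p
python3 -m inch '[[22,0,0,0.5,0,0,0],[22,0,0,0,0,0,0],[22,0,0,0,0,0,0]]' | sed -n 2,4p
python3 -m inch '[[22,0,0,0.5,0,0,0],[22,0,0,0,0,0,0],[22,0,0,0,0,0,0]]' | sed -n 2,4p
```

```text
eef_pos: [0.5373, -0.2137, 0.0391]
orientation: [-0.0, 0.454, 0.891, -0.0]
wrist_force: [0.4, 0.1, -3.3]
eef_pos: [0.5374, -0.2137, 0.0387]
orientation: [-0.0, 0.454, 0.891, -0.0]
wrist_force: [0.5, 0.4, -3.4]
eef_pos: [0.5374, -0.2137, 0.0386]
orientation: [0.0, 0.454, 0.891, -0.0]
wrist_force: [-1.6, 1.5, 5.9]
```

```bash
python3 -m inch '[[22,0,0,-0.3,0,0,0],[36,0,0,0,0,0,0],[48,0,0,0,0,0,0],[60,0,0,0,0,0,0],[60,0,0,0,0,0,0]]' | sed -n 2,6p
python3 -m inch '[[60,0,0,-10,0,0,0],[60,0,0,-25,0,0,0],[60,0,0,-40,0,0,0],[60,0,0,-40,0,0,0],[60,0,0,-22,0,0,0]]' | sed -n 2,6p
python3 -m inch '[[60,0,0,0,0,0,-4],[60,0,0,0,0,0,-5],[60,0,0,0,0,0,-3],[60,14,12,0,0,0,0],[60,25,21,0,0,0,0]]' | sed -n 2p
python3 -m inch '[[60,30,25.5,0,0,0,0],[60,30,25.5,0,0,0,0],[60,30,25.5,0,0,0,0],[60,30,25.5,0,0,0,0],[60,30,25.5,0,0,0,0]]' | sed -n 2p
python3 -m inch '[[60,30,25.5,0,0,0,0],[60,30,25.5,0,0,0,0],[60,30,25.5,0,0,0,0],[60,30,25.5,0,0,0,0],[60,28,23,0,0,0,0]]' | sed -n 2p
python3 -m inch '[[60,22,18,0,0,0,0],[60,14,11,0,0,0,0],[60,7.4,5.8,0,0,0,0],[60,0,0,0,0,0,0],[60,0,0,0,0,0,0]]' | sed -n 2p
python3 - <<'E'
from h import *
go([.469,.279,.030],138)
a=read_camera("scene"); b=read_camera("top")
v=np.hstack([cv2.resize(a[150:320,190:510],(480,255)),np.zeros((255,20,3),np.uint8),cv2.resize(b[230:340,80:250],(300,255),interpolation=cv2.INTER_CUBIC)])
cv2.imwrite("pics/s5.png",v)
E
```

```text
eef_pos: [0.5374, -0.2138, 0.0385]
orientation: [0.0, 0.454, 0.891, 0.0]
wrist_force: [0.4, 0.1, -0.6]
width: 0.0597
grasp_force: 0.0
eef_pos: [0.5381, -0.2141, 0.1805]
orientation: [0.002, 0.454, 0.891, -0.0]
wrist_force: [1.4, -0.2, 0.1]
width: 0.0599
grasp_force: 0.0
eef_pos: [0.5308, -0.1646, 0.1759]
eef_pos: [0.5037, 0.0337, 0.1764]
eef_pos: [0.4772, 0.2261, 0.1764]
eef_pos: [0.469, 0.2785, 0.1758]
shift [  0.4   0.4 145.8] turn z 0.0 tilt 0.02 t 27.6333
```

View pics/s5.png

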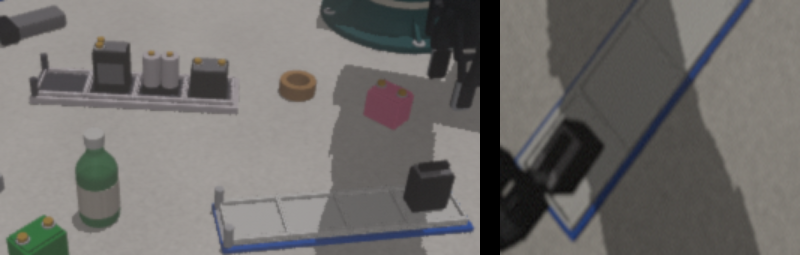

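The first three packs stand in their nests at (112,67), (160,70) and (210,77), and the gripper is above the ridge pack at (428,187). My two ridge measurements differ by 8 mm along the row, so I'll settle that from the base edge in the earlier scene crop.

```bash
python3 - <<'E'
from h import *
im=cv2.imread("pics/scene0.png"); g=cv2.cvtColor(im,cv2.COLOR_BGR2GRAY)
m=(g<75).astype(np.uint8)*255; roi=np.zeros_like(m); roi[255:300,460:495]=255; m&=roi
c=max(cv2.findContours(m,cv2.RETR_EXTERNAL,cv2.CHAIN_APPROX_NONE)[0],key=cv2.contourArea)
print(cv2.boundingRect(c))
p=cv2.approxPolyDP(c,2,True)[:,0]; print(p.tolist())
u=np.array([np.cos(np.radians(-42)),np.sin(np.radians(-42))]); n=np.array([-u[1],u[0]])
for z in(.012,.070):
    w=ray("scene",p,z)*1000; print(z,[(q.tolist(),a.round().tolist()) for q,a in zip(p,np.c_[(w-[469,279])@u,(w-[469,279])@n])])
E
```

```text
(460, 257, 33, 35)
[[486, 257], [470, 259], [468, 264], [466, 261], [463, 263], [460, 284], [465, 291], [486, 287], [491, 266], [471, 269], [469, 266], [488, 262]]
0.012 [([486, 257], [-67.0, -78.0]), ([470, 259], [-31.0, -76.0]), ([468, 264], [-21.0, -61.0]), ([466, 261], [-20.0, -71.0]), ([463, 263], [-12.0, -65.0]), ([460, 284], [18.0, -4.0]), ([465, 291], [16.0, 16.0]), ([486, 287], [-29.0, 11.0]), ([491, 266], [-65.0, -49.0]), ([471, 269], [-21.0, -45.0]), ([469, 266], [-20.0, -54.0]), ([488, 262], [-64.0, -62.0])]
0.07 [([486, 257], [-25.0, -10.0]), ([470, 259], [8.0, -8.0]), ([468, 264], [17.0, 6.0]), ([466, 261], [17.0, -3.0]), ([463, 263], [25.0, 2.0]), ([460, 284], [52.0, 58.0]), ([465, 291], [50.0, 76.0]), ([486, 287], [10.0, 71.0]), ([491, 266], [-23.0, 17.0]), ([471, 269], [17.0, 21.0]), ([469, 266], [17.0, 12.0]), ([488, 262], [-22.0, 5.0])]
```

The base edge puts the centre about 2 mm farther from the posts, so I'll shift by that and descend.

```bash
python3 -m inch '[[60,2.4,0.4,15,0,0,0],[60,0,0,30,0,0,0],[60,0,0,38,0,0,0],[60,0,0,32,0,0,0],[60,0,0,18,0,0,0]]' | sed -n 2,4p
python3 -m inch '[[60,0,0,9,0,0,0],[60,0,0,3,0,0,0],[60,0,0,0,0,0,0],[40,0,0,0,0,0,0],[20,0,0,0,0,0,0]]' | sed -n 2,6p
python3 -m inch '[[20,0,0,0,0,0,0],[20,0,0,0,0,0,0],[20,0,0,0,0,0,0],[20,0,0,0,0,0,0],[20,0,0,0,0,0,0]]' | sed -n 2,6p
python3 - <<'E'
from h import *
cv2.imwrite("pics/s6.png",cv2.resize(read_camera("scene")[220:320,400:520],None,fx=5,fy=5))
E
```

```text
eef_pos: [0.4663, 0.2789, 0.0396]
orientation: [-0.001, 0.359, 0.933, -0.001]
wrist_force: [-1.0, -0.5, -0.6]
eef_pos: [0.4683, 0.2809, 0.0318]
orientation: [0.001, 0.358, 0.934, 0.001]
wrist_force: [-0.5, -1.0, -0.2]
width: 0.0366
grasp_force: 0.0
eef_pos: [0.4683, 0.281, 0.0318]
orientation: [0.001, 0.358, 0.934, 0.001]
wrist_force: [-1.2, -0.8, 8.2]
width: 0.0295
grasp_force: 59.3
```

View pics/s6.png

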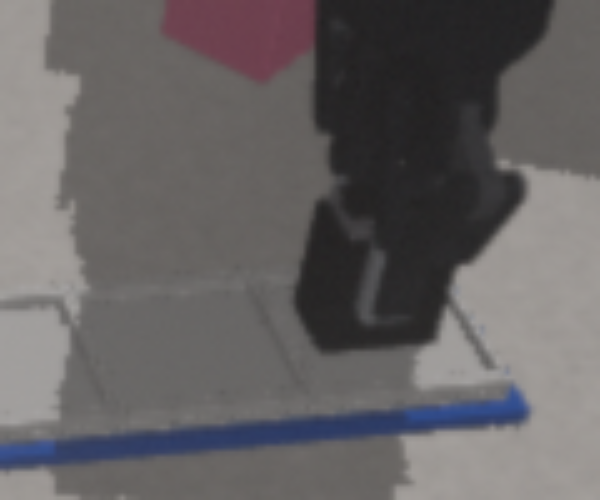

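The grip on the ridge pack is centred within about 3 mm, with the pad near (388,250) on a pack spanning 322–438. Lifting and carrying it to the nest by the jig posts.

```bash
python3 -m inch '[[20,0,0,-5,0,0,0],[20,0,0,-12,0,0,0],[20,0,0,-25,0,0,0],[20,0,0,-32,0,0,0],[20,0,0,-32,0,0,0]]' | sed -n 2,6p
python3 -m inch '[[20,0,0,-16,0,0,0],[20,0,0,-5,0,0,0],[20,0,0,0,0,0,0]]' | sed -n 2,6p
python3 -m inch '[[20,0,-18,0,0,0,0],[20,0,-34,0,0,0,0],[20,0,-40,0,0,0,0],[20,-8,-40,0,0,0,0],[20,-18,-36,0,0,0,0]]' | sed -n 2p
python3 -m inch '[[20,-28,-28,0,0,0,0],[20,-30,-26,0,0,0,0],[20,-32,-24,0,0,0,0],[20,-33,-22,0,0,0,0],[20,-34,-20,0,0,0,0]]' | sed -n 2p
python3 -m inch '[[20,-35,-18,0,0,0,0],[20,-37,-14,0,0,0,0],[20,-38,-10,0,0,0,0],[20,-38,-7,0,0,0,0],[20,-39,0,0,0,0,0]]' | sed -n 2p
python3 -m inch '[[20,-38,0,0,0,0,0],[20,-26,0,0,0,0,0],[20,-14,0,0,0,0,0],[20,-7.7,0,0,0,0,0],[20,0,0,0,0,0,0]]' | sed -n 2p
python3 -m inch '[[20,0,0,0,0,0,4],[20,0,0,0,0,0,5],[20,0,0,0,0,0,3],[20,0,0,0,0,0,0],[20,0,0,0,0,0,0]]' | sed -n 2,6p
python3 - <<'E'
from h import *
go([.5815,-.2744,.0318],126)
E
```

```text
eef_pos: [0.4668, 0.2806, 0.1382]
orientation: [-0.0, 0.358, 0.934, -0.0]
wrist_force: [2.1, 0.0, -2.1]
width: 0.0294
grasp_force: 59.5
eef_pos: [0.4679, 0.281, 0.1588]
orientation: [0.001, 0.358, 0.934, 0.001]
wrist_force: [-0.2, -0.3, -2.0]
width: 0.0289
grasp_force: 59.6
eef_pos: [0.3707, 0.1378, 0.1559]
eef_pos: [0.4096, -0.0575, 0.1564]
eef_pos: [0.5165, -0.2193, 0.1558]
eef_pos: [0.5808, -0.275, 0.1556]
eef_pos: [0.5799, -0.2738, 0.1574]
orientation: [-0.0, 0.453, 0.892, 0.0]
wrist_force: [0.3, 0.5, -1.5]
width: 0.0294
grasp_force: 59.8
shift [ -1.5   0.9 125.6] turn z 0.1 tilt 0.04 t 31.7833
```

```bash
python3 -m inch '[[20,-0.5,0.5,15,0,0,0],[20,0,0,30,0,0,0],[20,0,0,35,0,0,0],[20,0,0,24,0,0,0],[20,0,0,12,0,0,0]]' | sed -n 2p
python3 -m inch '[[20,0,0,4,0,0,0],[20,0,0,2,0,0,0],[20,0,0,1,0,0,0],[20,0,0,0,0,0,0],[20,0,0,0,0,0,0]]' | sed -n 2,4p
python3 -m inch '[[20,0,0,1,0,0,0],[20,0,0,0.7,0,0,0],[20,0,0,0,0,0,0],[20,0,0,0,0,0,0]]' | sed -n 2,4p
```

```text
eef_pos: [0.5794, -0.2733, 0.0382]
eef_pos: [0.5818, -0.275, 0.0355]
orientation: [0.001, 0.454, 0.891, -0.0]
wrist_force: [0.1, -0.3, -1.0]
eef_pos: [0.5814, -0.2747, 0.0329]
orientation: [0.0, 0.454, 0.891, -0.0]
wrist_force: [0.1, 0.3, -2.3]
```

```bash
python3 -m inch '[[20,0,0,0.7,0,0,0],[20,0,0,0,0,0,0],[20,0,0,0,0,0,0]]' | sed -n 2,4p
python3 -m inch '[[20,0,0,0.5,0,0,0],[20,0,0,0,0,0,0],[20,0,0,0,0,0,0]]' | sed -n 2,4p
python3 -m inch '[[20,0,0,0.4,0,0,0],[20,0,0,0,0,0,0],[20,0,0,0,0,0,0]]' | sed -n 2,4p
```

```text
eef_pos: [0.5813, -0.2747, 0.032]
orientation: [-0.0, 0.454, 0.891, 0.0]
wrist_force: [-0.1, -0.6, -2.0]
eef_pos: [0.5814, -0.2747, 0.0319]
orientation: [0.0, 0.454, 0.891, -0.0]
wrist_force: [-1.4, 1.7, 4.7]
eef_pos: [0.5814, -0.2747, 0.0319]
orientation: [0.0, 0.454, 0.891, -0.0]
wrist_force: [-3.2, 2.2, 9.3]
```

```bash
python3 -m inch '[[20,0,0,-0.5,0,0,0],[34,0,0,0,0,0,0],[46,0,0,0,0,0,0],[58,0,0,0,0,0,0],[58,0,0,0,0,0,0]]' | sed -n 2,6p
python3 -m inch '[[58,0,0,-10,0,0,0],[58,0,0,-25,0,0,0],[58,0,0,-40,0,0,0],[58,0,0,-40,0,0,0],[58,0,0,-25,0,0,0]]' | sed -n 2,6p
python3 -m inch '[[58,0,-20,0,0,0,0],[58,0,-40,0,0,0,0],[58,0,-40,0,0,0,0],[58,0,-40,0,0,0,0],[58,0,-40,0,0,0,0]]' | sed -n 2p
python3 -m inch '[[58,0,-30,0,0,0,0],[58,0,-15,0,0,0,0],[58,0,0,0,0,0,0],[58,0,0,0,0,0,0]]' | sed -n 2p
python3 - <<'E'
from h import *
a=read_camera("scene"); b=read_camera("top"); cv2.imwrite("pics/top7.png",b)
v=np.hstack([cv2.resize(a[150:250,190:370],(450,250)),np.zeros((250,10,3),np.uint8),cv2.resize(b[180:350,290:500],(310,250),interpolation=cv2.INTER_CUBIC)])
cv2.imwrite("pics/s7.png",v)
E
```

```text
eef_pos: [0.5814, -0.2748, 0.0316]
orientation: [0.0, 0.454, 0.891, 0.0]
wrist_force: [0.2, 0.7, -0.8]
width: 0.0582
grasp_force: 0.0
eef_pos: [0.5819, -0.275, 0.1765]
orientation: [0.002, 0.454, 0.891, -0.0]
wrist_force: [0.2, -0.8, 0.8]
width: 0.058
grasp_force: 0.0
eef_pos: [0.4343, -0.3812, 0.1726]
eef_pos: [0.399, -0.4074, 0.1723]
```

View pics/s7.png

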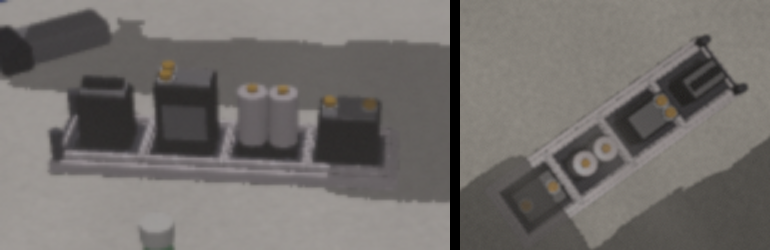

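All four packs stand upright in the jig, in the order ridge, tall, twin, low from the posts. I'll check the centring numerically from the stud, tip and rib pixels in the right-hand crop.

```bash
python3 - <<'E'
from h import *
u=np.array([np.cos(np.radians(-54)),np.sin(np.radians(-54))]); n=np.array([-u[1],u[0]])
for k,p,z in [("low",[(526,205),(553,188)],.069),("twin",[(585,162),(605,148)],.078),("tallstuds",[(661,101),(670,114)],.093),("rib",[(685,96),(720,68)],.078)]:
    q=(np.array(p)-[460,0])/[1.476,1.47]+[290,180]-.3
    w=(ray("top",q,z)*1000).mean(0)-[514.2,-181.9]; print(k,(w@u).round(1),(w@n).round(1))
E
```

```text
low -114.4 1.3
twin -39.5 3.3
tallstuds 50.5 1.4
rib 105.2 -0.3
```

The low, twin and tall packs are centred. The rib reading of 105 against 114 is marginal and rough, so I'll take one closer look.

```bash
python3 - <<'E'
from h import *
a=read_camera("scene"); b=cv2.imread("pics/top7.png"); cv2.imwrite("pics/scene8.png",a)
f=lambda c:cv2.convertScaleAbs(cv2.resize(c,None,fx=7,fy=7,interpolation=cv2.INTER_CUBIC),alpha=2.2)
v=np.zeros((490,790,3),np.uint8); v[:,:385]=f(a[165:235,205:260]); v[:,398:]=f(b[195:265,430:486])
cv2.imwrite("pics/s8.png",v)
E
```

```text
(no output)
```

View pics/s8.png

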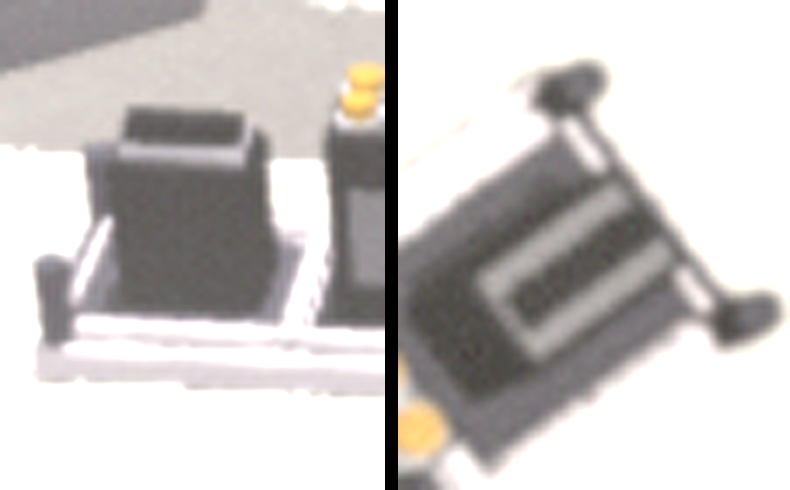

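```bash
python3 - <<'E'
from h import *
u=np.array([np.cos(np.radians(-54)),np.sin(np.radians(-54))]); n=np.array([-u[1],u[0]])
P=lambda w:np.c_[(w*1000-[514.2,-181.9])@u,(w*1000-[514.2,-181.9])@n].round(1).tolist()
t=lambda p:(np.array(p)-[398,0])/7+[430,195]-.43
s=lambda p:np.array(p)/7+[205,165]-.43
print("top face",P(ray("top",t([(480,275),(535,358),(625,185),(675,245)]),.070)))
print("top rib near/far mid",P(ray("top",t([(520,305),(655,220)]),.078)))
print("top post tops",P(ray("top",t([(590,80),(760,305)]),.030)))
print("scene front-bottom",P(ray("scene",s([(118,305),(268,312)]),.012)))
print("scene top-front edge",P(ray("scene",s([(115,165),(262,162)]),.070)))
print("scene rib top front",P(ray("scene",s([(120,143),(245,148)]),.078)))
E
```

```text
top face [[92.3, 13.4], [90.9, -9.6], [133.3, 10.8], [134.2, -7.4]]
top rib near/far mid [[93.1, 2.8], [131.1, 0.5]]
top post tops [[156.9, 35.2], [156.8, -33.8]]
scene front-bottom [[137.0, 11.6], [86.5, 11.2]]
scene top-front edge [[130.8, 17.5], [84.1, 11.1]]
scene rib top front [[128.5, 17.0], [88.0, 16.3]]
```

The rib centre is at 112 and the base centre at 112, against a target of 114, so the ridge pack is well inside the tolerance. Handing in.

```bash
python3 -c "
from workcell import *
print(get_obs()['clock']); print(close_job())"
```

```text
35.4333
the job is handed in; nothing more can be done
None
```

All four packs stand upright and released in their reverse-order nests: ridge, tall, twin and low, counting from the jig's posts. I handed the job in at 35.4 s; the hand-in returned no verdict.

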